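# Wind up the hammer rest and tip the key leads into one corner of the tray

## Robot

A 6-joint arm with a two-finger parallel gripper is mounted at the origin on the work surface. World frame = base frame: x ahead of the robot, y to its left, z up, the work surface at z = 0. Lengths are in m, angles in rad, forces in N, time in s.
With the tool pointing down it reaches from about 0.25 to 0.8 m from the base axis. Payload 8.5 kg.
Tool frame: the origin (TCP) lies on the centre line of the jaws, within the pads' length; the fingertips stand 22 mm ahead of it and the grasp point (between the pads) lies 3 mm ahead of it; z points along the fingers, y is the direction in which the jaws open and shut (so a half turn about z gives the same grasp; the last joint's range is limited). The gripper opens to 85 mm and grips with 20 to 120 N. Pads are 22 mm wide; open, the fingers measure 114 mm over their backs; the gripper's body (76 mm by 85 mm) begins 54 mm behind the grasp point. The pads swing forward as they close: fully open they stand 13 mm farther back than shut.
Start: joints at [-1.291, 0.238, -0.013, 1.319, 0, 1.571], TCP at [0.145, -0.505, 0.227] pointing down, gripper open.
Joint ranges: [-2.66, 2.66], [-1.03, 1.9], [-1.14, 1.46], [-1.82, 2.27], [-1.45, 1.34], [-3.14, 3.14]. Speed limits (rad/s): [2.22, 2.22, 2.79, 3.14, 3.14, 3.14].

## Interface

Orientations are given as a unit quaternion [w, x, y, z].
In Python, from station import get_state, capture, ticket, models gives the robot as it stands. The module is installed in compiled form; this text tells all that it offers.
- The arm moves only by the tool apply_moves, never from a script. Its argument "rows" is a list of rows, each a list of 7 numbers: the opening, from 0 (shut) to 1 (fully open), then the shift along the tool's x, y, z in cm, then the turn, a rotation vector about the tool's x, y, z in degrees. A call has exactly 10 rows; each row is the pose to reach, as a shift and turn from the pose commanded when the call began, along the tool's axes at that moment; what a row does not reach only later rows make up. A row lasts 1/10 s, in which the tool goes at most 50 mm and 8.59 degrees, less where a joint would pass 70% of its speed; a pose out of reach is approached as far as the arm can. A call with a gripper value outside its range is refused whole. The fingers move at their own pace and stop on an object; "newtons" is the grip in N (left out, the last holds). Time passes only in rows, so rows that repeat a pose let the fingers close, or fill a call up. It gives the time, the measured TCP pose, the force and the opening at its end, in the units of the state.
- get_state(): the state, without advancing time (a new reading comes with each control period).
- capture(name): name is "side" or "top"; returns a dict with "img" (400x640x3 uint8, blue, green, red), "mtx" (3x3 intrinsics, pixels), "eye" and "attitude" of the camera in the world. Camera axes: x right, y down, z forward; pixel columns grow to the right and rows downward; lengths in m; the calibration is good to about 2 mm. A picture is of the moment at which its call begins. There is no depth.
- ticket.finish_job(): hands the job in, once; it reports no verdict.
Trained networks look in a picture, given as the dict that the camera call returned (one of the last four; its "shot" number tells which), for a name from the list of things; names that differ only in an ending like _2 or _b are one class to them, and where a whole thing is asked for, a point or a joint stands for the part that bears it (a point fixed in the world has none). Each returns a list of dicts, best first, with "p" (0 to 1); they miss things now and then, are a little off and sometimes report something else, mostly with a low value. They report only what shows in the picture. A call takes as long as a camera call. They do not tell look-alikes from the thing itself.
- models.look_for(label, picture): "centre" ([x, y, z] in m, in world coordinates, good to about 4 mm: the middle of the surface that is visible of it).
The state is a dict: "time_s": time; "joints": joint angles; "qvel": joint speeds; "joint_torque": joint torques, N m; "ee_pos": TCP position; "tcp_rot": TCP orientation; "ft_force": force on the tool from outside, world axes, zero at the start; "torque": the same for the moment, N m; "width": finger opening in m.
Only numpy, scipy, OpenCV 4.12 (cv2) and the standard library are available. Lean on these libraries where they do the work, as an engineer would, in place of code of your own. Each camera call takes 0.05 s, during which the arm holds its last target. There are 200 camera calls.

## Task

Turn the brass knob to wind the hammer rest up until its keeper lip is well clear of the parts tray. Then take the tray by its upright grip, draw it out from under the rest, lift it off the bench and tip it until all four key leads have slid together into the far corner (away from the grip) on the copper tin's side. Finish holding it there, tilted, still and clear of the bench with no lead spilled, and leave the other things on the bench where they are.

Things in the scene. Friction and masses are not known exactly. Their poses are not given: they have to be found in the camera images.
- stand: the hammer rest's stand, fixed on the bench: dark iron foot 120 mm wide, steel column 32 x 36 mm, 181 mm high. Origin at bench level on the column's axis; z up; x points away from the tray, which stands at its -x side, in front of the foot; y points left seen from the robot; the knob is on its -y side
- knob_center (a point): centre of the brass knob: knurled disc, 54 mm diameter, 22 mm thick, 78 mm to the stand's -y side, 125 mm above the bench. Its axis is horizontal, along the stand's y; towards the column there are only a 12 mm shaft and a 28 mm boss ending 35 mm short of the centre. It can be gripped across its diameter from above, upright or leaning in the stand's x-z plane
- knob (a joint): angle of the brass knob (rad): starts at 0 to 0.15, stops at 1.15. It grows as the top of the knob moves towards the robot (-x of the stand), that is turning by a negative angle about the stand's +y axis. It drives a rack: 18 mm of rise per rad. Stiff, about 0.36 N m, and it stays where it is left
- rest_height (a joint): height (m) of the sliding hammer rest above its lowest position: 0 to 0.0207, always 0.018 times the knob angle
- rest: the sliding rest: brass sleeve with a felt-topped beech bar (moved by the knob only, never pushed). Frame: the stand's, raised by rest_height. Bar x -62 to -26, y -45 to 45, z 44 to 74 mm. Under it a brass keeper lip, x -54 to -48 mm, hangs to z = 36 mm: with the rest down it hooks 6 mm into the tray behind its far wall, and the tray cannot be lifted or drawn out
- tray: the parts tray: beech, 150 (x) x 140 (y) x 42 mm high outside, about 0.32 kg, waxed floor 6 mm thick, walls 8 mm, grip wall 10 mm. Origin under the centre of its floor; z up; its -x wall, towards the robot, carries the grip; its +x wall is the far one, under the rest, 31 to 35 mm from the column's axis; +y is left seen from the robot
- tray_grip (a point): where to pinch the tray's upright grip: a board 10 mm thick (along the tray's x), 56 mm wide (along its y), standing 30 mm above the rim of the -x wall (rim 42 mm, top of the board 72 mm above the tray's underside). The point is at (-70, 0, 57) mm in the tray's frame
- far_left (a point): bottom outer corner of the tray at its far wall, left (+x, +y): (75, 70, 0) mm in the tray's frame
- far_right (a point): bottom outer corner of the tray at its far wall, right (+x, -y): (75, -70, 0) mm in the tray's frame
- lead1: one of four grey key leads, loose in the tray: flat cylinder 14 mm in diameter, 11 mm high, 19 g, origin at the centre of its underside as it first stands. They start to slide on the waxed floor at a slope of 7 to 11 degrees, along a wall at up to 18; tipping the tray about 30 degrees straight towards the corner gathers them
- lead2: one of four grey key leads, loose in the tray: flat cylinder 14 mm in diameter, 11 mm high, 19 g, origin at the centre of its underside as it first stands. They start to slide on the waxed floor at a slope of 7 to 11 degrees, along a wall at up to 18; tipping the tray about 30 degrees straight towards the corner gathers them
- lead3: one of four grey key leads, loose in the tray: flat cylinder 14 mm in diameter, 11 mm high, 19 g, origin at the centre of its underside as it first stands. They start to slide on the waxed floor at a slope of 7 to 11 degrees, along a wall at up to 18; tipping the tray about 30 degrees straight towards the corner gathers them
- lead4: one of four grey key leads, loose in the tray: flat cylinder 14 mm in diameter, 11 mm high, 19 g, origin at the centre of its underside as it first stands. They start to slide on the waxed floor at a slope of 7 to 11 degrees, along a wall at up to 18; tipping the tray about 30 degrees straight towards the corner gathers them
- tin: round open copper tin, 88 mm in diameter, 40 mm high, standing to the left or to the right of the tray and the rest; it says on which side the corner is. Origin under its centre. Not to be moved
- jar: frosted glass jar with a brass cap, 68 mm in diameter, 85 mm high, on the side where the tin is not. Origin under its centre. Not to be moved
- tail1: beech hammer tail, 75 x 11 x 20 mm, lying on the bench; origin under its middle. Not to be moved
- tail2: another beech hammer tail like the first. Not to be moved
- lever: cherry damper lever, 105 x 11 x 24 mm, lying on the bench; origin under its middle. Not to be moved
- file: flat sanding file with a beech handle, 190 x 30 x 12 mm, lying on the bench; origin under its middle. Not to be moved
There are look-alikes about, which are no part of the job. Leave any red or turquoise look-alike of the stand alone.

How it is judged:
On the way, in this order (a step that is already met when the one before it is completed fails the run):
1. the hammer rest is wound up, at least 10 of its 20 mm, while the tray still stands flat on the bench (value of joint rest_height above 0.01 m and angle between tray's own z axis and vertical below 0.1 rad), for 0.2 s.
2. the tray is lifted clear of the bench in the fingers and tipped by at least 15 degrees (height (world z) of each of far_left, far_right above 0.004 m and contact force between tray and the fingers above 2 N and angle between tray's own z axis and vertical above 0.26 rad), for 0.1 s.
At the end, for the whole second after the job is handed in: The tray is held still in the fingers, tilted 15 to 57 degrees, its far edge over 4 mm above the bench, resting on nothing else; all four leads lie within 55 mm of both inner walls of the far corner on the copper tin's side; the rest is still up by 10 mm or more (all of step 2 and contact force between tray and stand below 0.5 N and contact force between tray and tin below 0.5 N and contact force between tray and jar below 0.5 N and angle between tray's own z axis and vertical below 1 rad and linear speed of tray below 0.03 m/s and angular speed of tray below 0.3 rad/s and value of joint rest_height above 0.01 m and ((y of tin in the frame of tray above 0 m and (x of lead1 in the frame of tray between 0.012 and 0.07 m and y of lead1 in the frame of tray between 0.007 and 0.065 m and z of lead1 in the frame of tray between 0 and 0.04 m) and (x of lead2 in the frame of tray between 0.012 and 0.07 m and y of lead2 in the frame of tray between 0.007 and 0.065 m and z of lead2 in the frame of tray between 0 and 0.04 m) and (x of lead3 in the frame of tray between 0.012 and 0.07 m and y of lead3 in the frame of tray between 0.007 and 0.065 m and z of lead3 in the frame of tray between 0 and 0.04 m) and (x of lead4 in the frame of tray between 0.012 and 0.07 m and y of lead4 in the frame of tray between 0.007 and 0.065 m and z of lead4 in the frame of tray between 0 and 0.04 m)) or (y of tin in the frame of tray below 0 m and (x of lead1 in the frame of tray between 0.012 and 0.07 m and y of lead1 in the frame of tray between -0.065 and -0.007 m and z of lead1 in the frame of tray between 0 and 0.04 m) and (x of lead2 in the frame of tray between 0.012 and 0.07 m and y of lead2 in the frame of tray between -0.065 and -0.007 m and z of lead2 in the frame of tray between 0 and 0.04 m) and (x of lead3 in the frame of tray between 0.012 and 0.07 m and y of lead3 in the frame of tray between -0.065 and -0.007 m and z of lead3 in the frame of tray between 0 and 0.04 m) and (x of lead4 in the frame of tray between 0.012 and 0.07 m and y of lead4 in the frame of tray between -0.065 and -0.007 m and z of lead4 in the frame of tray between 0 and 0.04 m)))); the arm keeps its last pose, push and grip.
It fails at once if another thing on the bench (tin, jar, hammer tails, damper lever, file) is pushed more than 25 mm or tipped over (distance of any of tin, jar, tail1, tail2, lever, file from where it was at the start of the episode above 0.025 m or angle between any of tin, jar, tail1, tail2, lever, file's own z axis and vertical above 0.6 rad).
It fails at once if the rest bar is pushed by the robot or pried with the tray, over 15 N, instead of being moved by its knob (contact force between rest and the fingers above 15 N or contact force between rest and the arm above 15 N or contact force between rest and tray above 15 N).
It also fails if it takes over 51 s, if anything falls off the work surface, if the arm or the gripper's body presses on something with over 40 N, if the wrist force passes 120 N, or if a joint passes its speed limit or range.

## Working session

There is one attempt and no reset: what is moved stays moved. The work goes in short steps, Python scripts to look and compute and a tool call to move; the robot and the scene stay as the last step left them, time stands still between calls to the robot, and variables do not carry over. Pictures are saved under pics/ and viewed, about 8 in all and at most 12, crops included, and the job is handed in when it is done.

Besides the shell and the picture viewer there is one more tool, called after ">>>" by a JSON object that holds its "api" and its "payload", one argument or row to a line. apply_moves: Moves the arm, as the interface text tells. Its arguments: {"type":"object","properties":{"rows":{"type":"array","items":{"type":"array","items":{"type":"number"}}},"newtons":{"type":"number"}},"required":["rows"]}

```bash
mkdir -p pics
cat > h.py <<'E'
import numpy as np, cv2
from scipy.spatial.transform import Rotation as R
from station import get_state, capture, ticket, models
def rot(a):
    a=np.array(a); return a if a.shape==(3,3) else R.from_quat(np.r_[a[1:],a[0]]).as_matrix()
def proj(c,P):
    p=rot(c["attitude"]).T@(np.array(P)-c["eye"]); q=c["mtx"]@p; return q[:2]/q[2]
def plane(c,uv,z):
    d=rot(c["attitude"])@np.linalg.inv(c["mtx"])@np.array([uv[0],uv[1],1.]); e=np.array(c["eye"]); return e+d*(z-e[2])/d[2]
E
python3 - <<'E'
from h import *
print(get_state())
for n in("top","side"):
    c=capture(n); cv2.imwrite(f"pics/{n}0.png",c["img"]); print(n,c["eye"],c["attitude"],c["mtx"])
    for l in("stand","knob_center","rest","tray","tray_grip","lead1","tin","jar","tail1","lever","file"):
        for d in models.look_for(l,c)[:5]: print(l,round(d["p"],2),np.round(d["centre"],3),np.round(proj(c,d["centre"])))
E
```

```text
{'time_s': 0.0, 'joints': array([-1.29099575e+00,  2.38730515e-01, -1.42463404e-02,  1.31920930e+00,
       -3.84273392e-06,  1.57080653e+00]), 'qvel': array([ 0.0009865 ,  0.00036632,  0.00082191,  0.00021894, -0.00094478,
        0.000542  ]), 'joint_torque': array([-1.38137912e-04, -5.38770747e+01,  3.46439660e+01,  1.83567486e-02,
        2.38768471e-04,  2.05918047e-05]), 'ee_pos': array([ 0.14486785, -0.50417584,  0.22620709]), 'tcp_rot': array([-6.87855846e-04,  9.90230377e-01,  1.39439296e-01, -9.88079054e-05]), 'ft_force': array([ 0.56130852,  0.18980256, -0.48926244]), 'torque': array([-0.00096717,  0.07147058,  0.00655165]), 'width': 0.0856202327239631}
top [ 0.35768702 -0.04823011  1.39344757] [ 0.02805679 -0.70168773  0.71035248 -0.04739717] [[421.5883838    0.         327.95651632]
 [  0.         421.5883838  205.35125367]
 [  0.           0.           1.        ]]
stand 0.92 [ 0.591 -0.538  0.065] [468. 176.]
stand 0.85 [ 0.647 -0.042  0.068] [314. 160.]
stand 0.66 [0.492 0.168 0.066] [247. 209.]
knob_center 0.51 [ 0.575 -0.618  0.14 ] [503. 176.]
knob_center 0.49 [ 0.
[... 1168 characters left out ...]
 0.145] [304. 232.]
knob_center 0.54 [ 0.638 -0.107  0.14 ] [275. 184.]
knob_center 0.44 [ 0.573 -0.614  0.135] [314. 117.]
rest 0.77 [ 0.568 -0.522  0.066] [312. 143.]
rest 0.69 [ 0.62  -0.016  0.068] [276. 220.]
rest 0.67 [0.461 0.199 0.067] [318. 274.]
tray 0.55 [ 0.549 -0.056  0.013] [301. 226.]
tray_grip 0.72 [ 0.554 -0.05   0.016] [299. 226.]
tin 0.91 [0.627 0.376 0.012] [245. 336.]
tin 0.31 [ 0.619 -0.016  0.07 ] [276. 219.]
jar 0.97 [ 0.649 -0.347  0.056] [286. 166.]
tail1 0.47 [0.486 0.4   0.016] [299. 349.]
tail1 0.46 [0.355 0.394 0.014] [352. 352.]
file 0.62 [ 0.28  -0.381  0.006] [381. 178.]
file 0.25 [ 0.453 -0.405  0.013] [338. 171.]
file 0.23 [ 0.65  -0.351  0.056] [286. 166.]
```

Run:
```python
import cv2
a=cv2.imread("pics/top0.png"); cv2.imwrite("pics/topc.png",cv2.resize(a[110:260,215:385],None,fx=4.6,fy=4,interpolation=cv2.INTER_CUBIC))
```

```text
(no output)
```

View pics/top0.png

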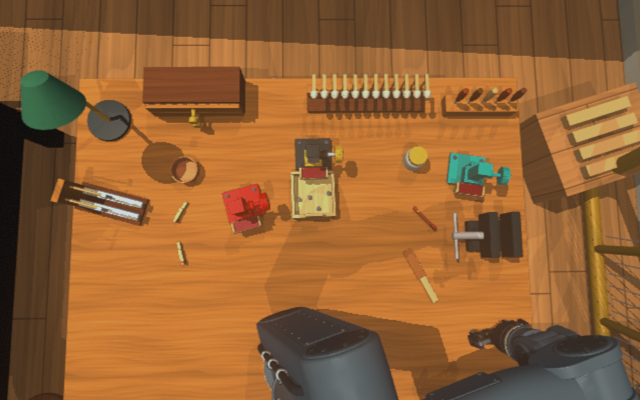

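View pics/topc.png

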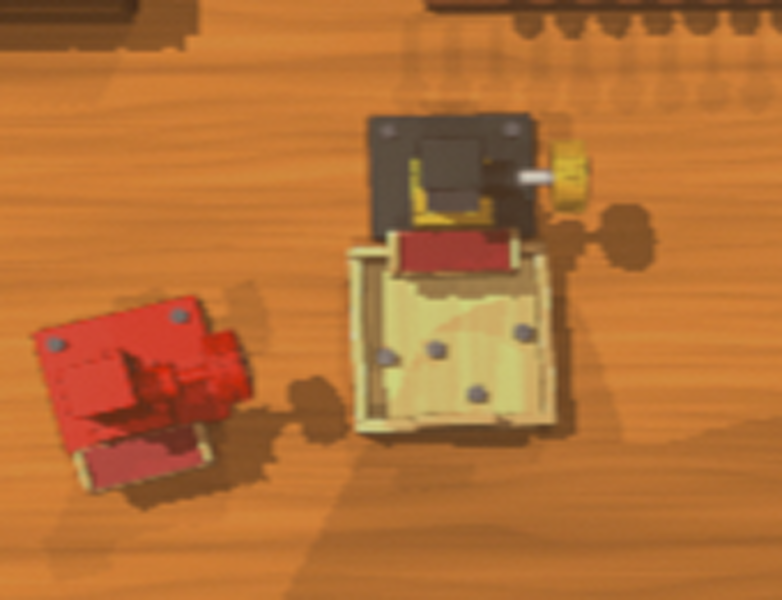

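The red (247,209) and turquoise (468,176) stands are look-alikes. The real one is the dark iron stand at (314,160), with its brass knob at (338,154). The tray is in front of it at (313,195) with four leads in it, and the tin is at (184,171), on the left (+y).

```bash
cat > fit.py <<'E'
from h import *
from scipy.optimize import least_squares
def fitpose(obs,x0):
    # obs: list of (cam, local pt, uv)
    def f(p):
        c,s=np.cos(p[2]),np.sin(p[2]); out=[]
        for cam,l,uv in obs:
            P=[p[0]+c*l[0]-s*l[1],p[1]+s*l[0]+c*l[1],l[2]]; out+=list(proj(cam,P)-uv)
        return np.array(out)
    r=least_squares(f,x0,loss="soft_l1"); return r.x,f(r.x).reshape(-1,2)
E
python3 - <<'E'
from fit import *
c=capture("top"); s=capture("side")
U=lambda x,y:np.array([215+(x+.5)/4.6-.5,110+(y+.5)/4-.5])
tray=[(c,(.075,.07,.042),U(348,249)),(c,(.075,-.07,.042),U(549,250)),(c,(-.075,-.07,.042),U(555,425)),(c,(-.075,.07,.042),U(357,432))]
p,r=fitpose(tray,[.53,-.04,0]);print("tray",p,np.degrees(p[2]));print(r.round(1))
st=[(c,(.016,.018,.181),U(422,137)),(c,(.016,-.018,.181),U(483,137)),(c,(-.016,-.018,.181),U(480,190)),(c,(-.016,.018,.181),U(428,190)),(c,(0,-.078,.152),U(570,177)),
 (c,(-.062,.045,.074),U(397,272)),(c,(-.062,-.045,.074),U(519,274)),(c,(-.026,-.045,.074),U(516,233)),(c,(-.026,.045,.074),U(389,232))]
p,r=fitpose(st,[.64,-.04,0]);print("stand",p,np.degrees(p[2]));print(r.round(1))
for z in (0,.01,.02): print(z,[plane(c,U(*q),z).round(3) for q in((370,117),(536,117))])
i=s["img"]; cv2.imwrite("pics/s1.png",cv2.resize(i[150:300,215:385],None,fx=4.6,fy=4,interpolation=cv2.INTER_CUBIC))
E
```

```text
tray [ 0.53941647 -0.03826741  0.02006341] 1.1495487183163045
[[ 0.4 -0. ]
 [-0.2 -1.5]
 [ 0.2  0.7]
 [-0.4  0.3]]
stand [ 0.6477042  -0.04084256 -0.01183894] -0.6783210706386439
[[ 0.6  1.9]
 [-0.4  2. ]
 [ 0.2 -0.6]
 [-0.8 -0.6]
 [ 0.6 -0.4]
 [-1.8  0.6]
 [ 0.1  0.2]
 [ 0.7 -0.8]
 [-0.  -0.6]]
0 [array([0.734, 0.021, 0.   ]), array([ 0.733, -0.101,  0.   ])]
0.01 [array([0.731, 0.02 , 0.01 ]), array([ 0.73 , -0.101,  0.01 ])]
0.02 [array([0.728, 0.02 , 0.02 ]), array([ 0.728, -0.101,  0.02 ])]
```

View pics/s1.png

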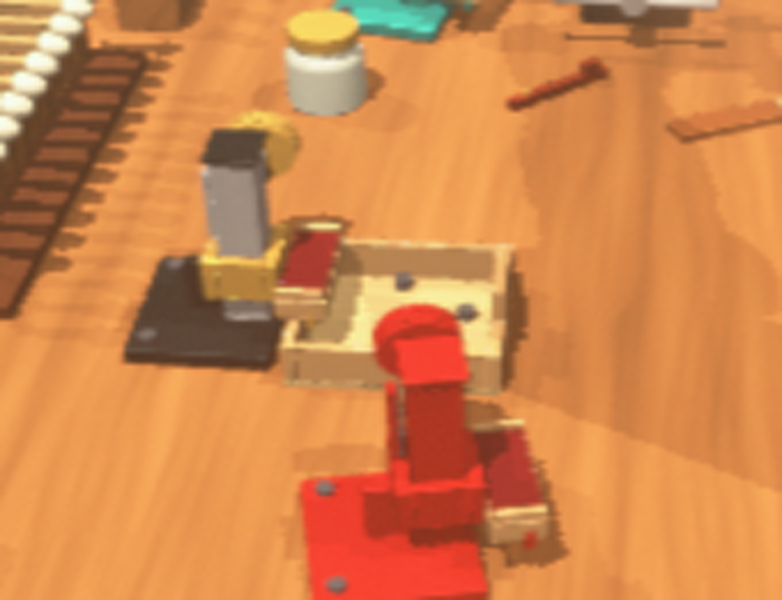

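```bash
cat > ov.py <<'E'
from fit import *
def tf(p,l):
    c,s=np.cos(p[2]),np.sin(p[2]); return [p[0]+c*l[0]-s*l[1],p[1]+s*l[0]+c*l[1],l[2]]
def box(im,cam,p,b,col,off,sc):
    x0,x1,y0,y1,z0,z1=b; V=[(x,y,z) for x in(x0,x1) for y in(y0,y1) for z in(z0,z1)]
    q=[(proj(cam,tf(p,v))-off)*sc for v in V]
    for i in range(8):
        for k in(1,2,4):
            j=i^k
            if i<j: cv2.line(im,tuple(int(t) for t in q[i]),tuple(int(t) for t in q[j]),col,1,cv2.LINE_AA)
def over(cam,off,wh,sc,T,S,h,th=0):
    im=cam["img"][off[1]:off[1]+wh[1],off[0]:off[0]+wh[0]]; im=cv2.resize(im,None,fx=sc,fy=sc,interpolation=cv2.INTER_CUBIC)
    off=np.array(off)
    if T is not None:
        box(im,cam,T,(-.075,.075,-.07,.07,0,.042),(255,0,0),off,sc); box(im,cam,T,(-.075,-.065,-.028,.028,.042,.072),(255,0,255),off,sc)
    box(im,cam,S,(-.016,.016,-.018,.018,0,.181),(0,255,0),off,sc); box(im,cam,S,(-.062,-.026,-.045,.045,.044+h,.074+h),(255,255,0),off,sc)
    for y in(-.067,-.089):
        q=[(proj(cam,tf(S,(.027*np.cos(a),y,.125+.027*np.sin(a))))-off)*sc for a in np.linspace(0,6.3,30)]
        cv2.polylines(im,[np.int32(q)],False,(255,255,255),1,cv2.LINE_AA)
    return im
E
python3 - <<'E'
from ov import *
T=[.539,-.038,.012];S=[.648,-.041,.0]
a=over(capture("top"),(285,130),(75,95),5.2,T,S,.001); b=over(capture("side"),(235,165),(100,95),5.2,T,S,.001)
cv2.imwrite("pics/ov.png",np.hstack([a[:,:390],b[:,:400]]))
E
```

```text
(no output)
```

View pics/ov.png

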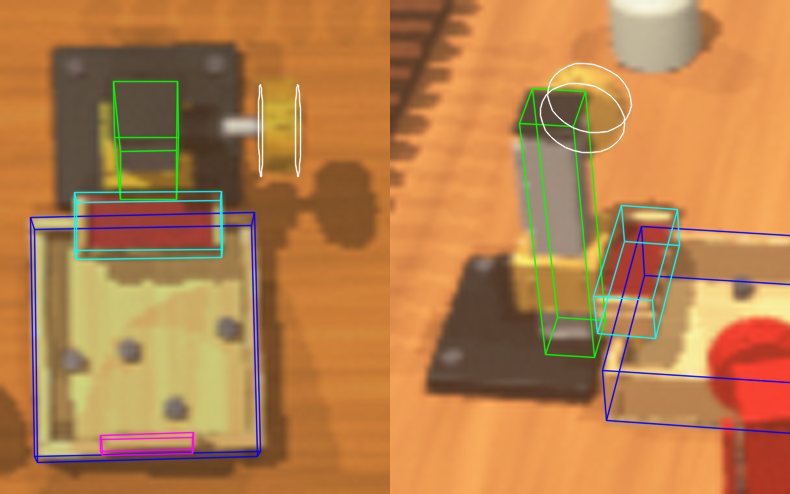

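The top overlay matches the tray and stand, and the knob and column match in the side view too. I take the stand at (.648,-.041), the knob centre at (.648,-.119,.125) and the tray at (.539,-.038) with 0.7° yaw. Next I move to above the knob, with the jaws opening along world x.

>>> {"api": "apply_moves", "payload": {
  "rows": [
    [1, 59, -23.2, -3, 0, 0, -74],
    [1, 59, -23.2, -3, 0, 0, -74],
    [1, 59, -23.2, -3, 0, 0, -74],
    [1, 59, -23.2, -3, 0, 0, -74],
    [1, 59, -23.2, -3, 0, 0, -74],
    [1, 59, -23.2, -3, 0, 0, -74],
    [1, 59, -23.2, -3, 0, 0, -74],
    [1, 59, -23.2, -3, 0, 0, -74],
    [1, 59, -23.2, -3, 0, 0, -74],
    [1, 59, -23.2, -3, 0, 0, -74]
  ],
  "newtons": 60
}}

```text
time_s: 2.4
ee_pos: [0.5427, -0.1989, 0.2507]
tcp_rot: [0.0, 0.706, 0.709, 0.0]
ft_force: [0.8, 0.1, 0.9]
width: 0.0854
```

```bash
cat > go.py <<'E'
import sys
from h import *
# go.py x y z yawx_deg tiltvec(world deg rx ry rz applied on down pose)
def rel(pos,yaw,w=(0,0,0)):
    s=get_state(); M=rot(s["tcp_rot"])
    B=np.array([[np.cos(yaw),np.sin(yaw),0],[np.sin(yaw),-np.cos(yaw),0],[0,0,-1]]).T.T
    B=np.column_stack([[np.cos(yaw),np.sin(yaw),0],[np.sin(yaw),-np.cos(yaw),0],[0,0,-1]])
    G=R.from_rotvec(np.radians(w)).as_matrix()@B
    print("t",s["time_s"],"at",s["ee_pos"].round(4),"F",s["ft_force"].round(1),"w",round(s["width"],4),"j",s["joints"].round(2))
    print("shift cm",(M.T@(np.array(pos)-s["ee_pos"])*100).round(2),"turn",np.degrees(R.from_matrix(M.T@G).as_rotvec()).round(1))
if __name__=="__main__":
    a=[float(v) for v in sys.argv[1:]]; rel(a[:3],np.radians(a[3]),a[4:7] or (0,0,0))
E
python3 go.py .648 -.119 .26 90
```

```text
t 2.4 at [ 0.5427 -0.1989  0.2507] F [0.8 0.1 0.9] w 0.0854 j [-0.35  0.32  0.17  1.41 -0.    1.22]
shift cm [ 7.95 10.56 -0.93] turn [0.  0.  0.2]
```

>>> {"api": "apply_moves", "payload": {
  "rows": [
    [1, 4, 5.3, -0.9, 0, 0, 0],
    [1, 7.95, 10.56, -0.9, 0, 0, 0],
    [1, 7.95, 10.56, -0.9, 0, 0, 0],
    [1, 7.95, 10.56, -0.9, 0, 0, 0],
    [1, 7.95, 10.56, 2, 0, 0, 0],
    [1, 7.95, 10.56, 4, 0, 0, 0],
    [1, 7.95, 10.56, 5, 0, 0, 0],
    [1, 7.95, 10.56, 5, 0, 0, 0],
    [1, 7.95, 10.56, 5, 0, 0, 0],
    [1, 7.95, 10.56, 5, 0, 0, 0]
  ]
}}

```text
time_s: 3.4
ee_pos: [0.6473, -0.1213, 0.2019]
tcp_rot: [0.001, 0.707, 0.707, 0.001]
ft_force: [0.4, 0.3, -0.1]
width: 0.0856
```

```bash
python3 go.py .648 -.119 .128 90
python3 - <<'E'
from ov import *
S=[.648,-.041,.0]
a=over(capture("top"),(265,90),(100,120),4,None,S,.001); b=over(capture("side"),(225,145),(100,120),4,None,S,.001)
cv2.imwrite("pics/k1.png",np.hstack([a,b]))
E
```

```text
t 3.4 at [ 0.6473 -0.1213  0.2019] F [ 0.4  0.3 -0.1] w 0.0856 j [-0.19  0.48  0.29  1.38  0.    1.39]
shift cm [0.23 0.06 7.39] turn [0.1 0.  0. ]
```

View pics/k1.png

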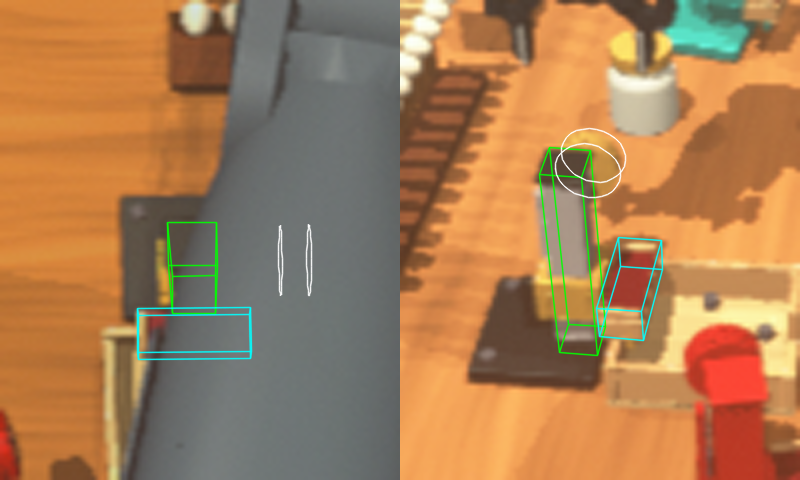

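>>> {"api": "apply_moves", "payload": {
  "rows": [
    [1, 0.2, 0.1, 3, 0, 0, 0],
    [1, 0.2, 0.1, 6, 0, 0, 0],
    [1, 0.2, 0.1, 7.4, 0, 0, 0],
    [1, 0.2, 0.1, 7.4, 0, 0, 0],
    [0.3, 0.2, 0.1, 7.4, 0, 0, 0],
    [0.3, 0.2, 0.1, 7.4, 0, 0, 0],
    [0.3, 0.2, 0.1, 7.4, 0, 0, 0],
    [0.3, 0.2, 0.1, 7.4, 0, 0, 0],
    [0.3, 0.2, 0.1, 7.4, 0, 0, 0],
    [0.3, 0.2, 0.1, 7.4, 0, 0, 0]
  ],
  "newtons": 70
}}

```text
time_s: 4.5
ee_pos: [0.6519, -0.1192, 0.1299]
tcp_rot: [0.004, 0.707, 0.707, 0.003]
ft_force: [8.0, 0.8, 7.3]
width: 0.0436
```

```bash
python3 go.py .652 -.119 .128 90
python3 - <<'E'
from ov import *
S=[.652,-.041,.0]
c=capture("side");b=over(c,(250,140),(70,80),7,None,S,.001); a=cv2.resize(c["img"][140:220,250:320],None,fx=7,fy=7,interpolation=cv2.INTER_CUBIC)
cv2.imwrite("pics/k2.png",np.hstack([a,b])[:,:800])
E
```

```text
t 4.5 at [ 0.6519 -0.1192  0.1299] F [8.  0.8 7.3] w 0.0436 j [-0.18  0.51  0.15  1.2   0.    1.39]
shift cm [0.02 0.01 0.19] turn [0.6 0.  0.1]
```

View pics/k2.png

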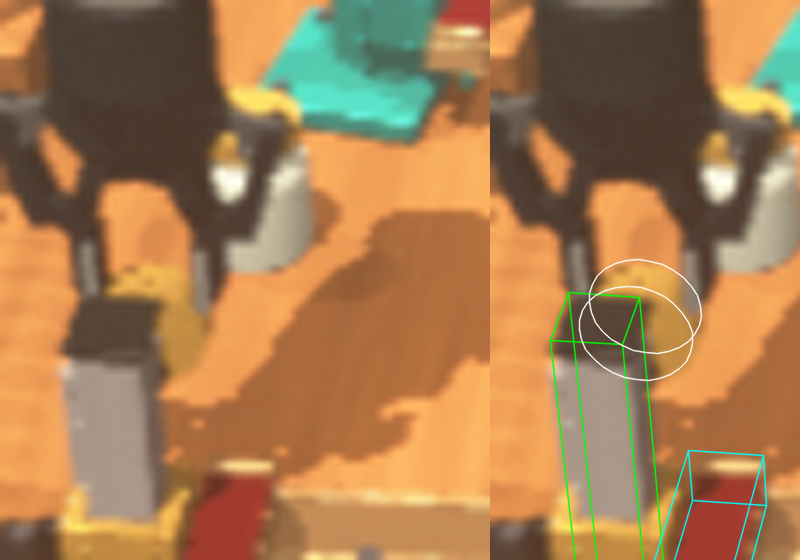

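The fingers only catch the upper part of the knob: the chord is 43.6 mm. I open, go about 15 mm deeper with x = .652, and grip again.

>>> {"api": "apply_moves", "payload": {
  "rows": [
    [1, 0, 0.2, 0, 0, 0, 0],
    [1, 0, 0.4, 0, 0, 0, 0],
    [1, 0, 0.4, 0, 0, 0, 0],
    [1, 0, 0.4, 0.7, 0, 0, 0],
    [1, 0, 0.4, 1.4, 0, 0, 0],
    [0.3, 0, 0.4, 1.4, 0, 0, 0],
    [0.3, 0, 0.4, 1.4, 0, 0, 0],
    [0.3, 0, 0.4, 1.4, 0, 0, 0],
    [0.3, 0, 0.4, 1.4, 0, 0, 0],
    [0.3, 0, 0.4, 1.4, 0, 0, 0]
  ],
  "newtons": 70
}}

```text
time_s: 5.55
ee_pos: [0.6521, -0.1189, 0.1129]
tcp_rot: [0.0, 0.707, 0.707, 0.0]
ft_force: [1.1, 0.6, 2.4]
width: 0.0513
```

```bash
python3 go.py .652 -.119 .114 90
```

```text
t 5.55 at [ 0.6521 -0.1189  0.1129] F [1.1 0.6 2.4] w 0.0513 j [-0.18  0.52  0.13  1.18  0.    1.39]
shift cm [-0.01 -0.01 -0.11] turn [0.1 0.  0. ]
```

>>> {"api": "apply_moves", "payload": {
  "rows": [
    [0.3, 0, 0, 0, 0, 0, 0],
    [0.3, 0, 0.08, 0, -4, 0, 0],
    [0.3, 0, 0.16, -0.01, -8, 0, 0],
    [0.3, 0, 0.25, -0.03, -12, 0, 0],
    [0.3, 0, 0.33, -0.05, -16, 0, 0],
    [0.3, 0, 0.41, -0.07, -20, 0, 0],
    [0.3, 0, 0.41, -0.07, -20, 0, 0],
    [0.3, 0, 0.41, -0.07, -20, 0, 0],
    [0.3, 0, 0.41, -0.07, -20, 0, 0],
    [0.3, 0, 0.41, -0.07, -20, 0, 0]
  ],
  "newtons": 70
}}

```text
time_s: 6.55
ee_pos: [0.6563, -0.1189, 0.1136]
tcp_rot: [0.123, 0.696, 0.697, 0.123]
ft_force: [0.3, 0.5, 4.4]
width: 0.051
```

```bash
python3 go.py .652 -.119 .114 90 0 -20 0
python3 - <<'E'
from ov import *
print(get_state()["torque"])
S=[.652,-.041,.0]
c=capture("side");b=over(c,(250,140),(70,80),7,None,S,.007); a=cv2.resize(c["img"][140:220,250:320],None,fx=7,fy=7,interpolation=cv2.INTER_CUBIC)
cv2.imwrite("pics/k3.png",np.hstack([a,b])[:,:800])
for z in(.09,.1,.11,.12,.13): print(z,proj(c,(.621,-.119,z)),proj(c,(.683,-.119,z)))
E
```

```text
t 6.55 at [ 0.6563 -0.1189  0.1136] F [0.3 0.5 4.4] w 0.051 j [-0.21  0.31 -0.29  0.63  0.07  1.37]
shift cm [-0.01 -0.39 -0.18] turn [ 0. -0.  0.]
[ 0.25128169 -0.26137305  0.15319762]
0.09 [281.39571178 194.91363604] [263.18034487 193.68868751]
0.1 [281.22184268 192.50372985] [262.92475198 191.2817625 ]
0.11 [281.04638895 190.07185989] [262.6668379  188.85297878]
0.12 [280.86932883 187.61772453] [262.40657087 186.40203722]
0.13 [280.69064014 185.14101656] [262.14391853 183.92863323]
```

View pics/k3.png

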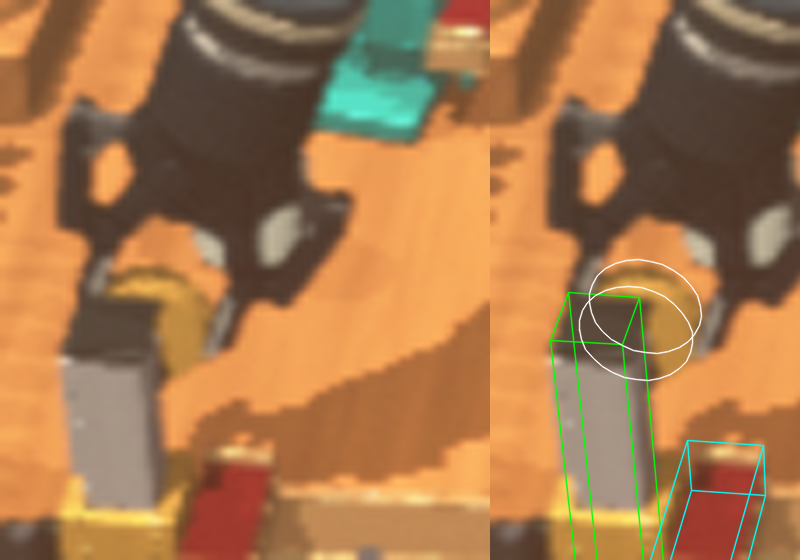

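The knob turns with low force, so I keep going about the same centre.

>>> {"api": "apply_moves", "payload": {
  "rows": [
    [0.3, 0, 0.09, 0, -4.5, 0, 0],
    [0.3, 0, 0.19, -0.01, -9, 0, 0],
    [0.3, 0, 0.28, -0.03, -13.5, 0, 0],
    [0.3, 0, 0.37, -0.06, -18, 0, 0],
    [0.3, 0, 0.46, -0.09, -22.5, 0, 0],
    [0.3, 0, 0.54, -0.13, -27, 0, 0],
    [0.3, 0, 0.63, -0.18, -31.5, 0, 0],
    [0.3, 0, 0.71, -0.23, -36, 0, 0],
    [0.3, 0, 0.71, -0.23, -36, 0, 0],
    [0.3, 0, 0.71, -0.23, -36, 0, 0]
  ],
  "newtons": 70
}}

```text
time_s: 7.6
ee_pos: [0.6622, -0.119, 0.1183]
tcp_rot: [0.332, 0.624, 0.624, 0.333]
ft_force: [-2.8, 1.8, 8.2]
width: 0.0514
```

```bash
python3 go.py .652 -.119 .114 90 0 -20 0
python3 - <<'E'
from ov import *
print(get_state()["torque"])
S=[.652,-.041,.0]
c=capture("side");b=over(c,(245,140),(80,100),5,None,S,.018); a=cv2.resize(c["img"][140:240,245:325],None,fx=5,fy=5,interpolation=cv2.INTER_CUBIC)
cv2.imwrite("pics/k4.png",np.hstack([a,b])[:,:800])
E
```

```text
t 7.6 at [ 0.6622 -0.119   0.1183] F [-2.8  1.8  8.2] w 0.0514 j [-0.29  0.3  -0.98 -0.66  0.24  1.41]
shift cm [-0.   -0.92 -0.61] turn [36.1 -0.1  0. ]
[ 0.65226519 -0.51048322  0.08154895]
```

View pics/k4.png

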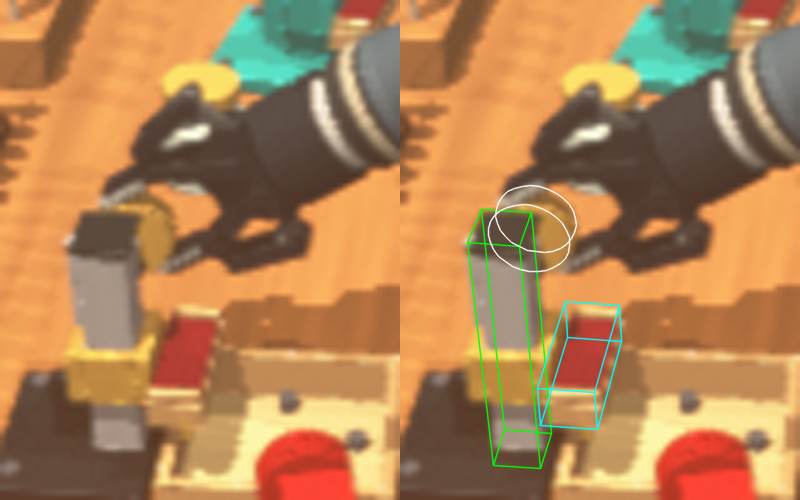

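The rest is up about 18 mm, as the overlay shows. I release and back out along the tool axis.

>>> {"api": "apply_moves", "payload": {
  "rows": [
    [1, 0, 0, 0, 0, 0, 0],
    [1, 0, 0, 0, 0, 0, 0],
    [1, 0, 0, 0, 0, 0, 0],
    [1, 0, 0, -1.5, 0, 0, 0],
    [1, 0, 0, -4, 0, 0, 0],
    [1, 0, 0, -7, 0, 0, 0],
    [1, 0, 0, -10, 0, 0, 0],
    [1, 0, 0, -12, 0, 0, 0],
    [1, 0, 0, -12, 0, 0, 0],
    [1, 0, 0, -12, 0, 0, 0]
  ]
}}

```text
time_s: 8.65
ee_pos: [0.5625, -0.1193, 0.1855]
tcp_rot: [0.333, 0.624, 0.624, 0.332]
ft_force: [0.1, -0.3, 0.2]
width: 0.0852
```

```bash
python3 go.py .472 -.038 .20 90.7
```

```text
t 8.65 at [ 0.5625 -0.1193  0.1855] F [ 0.1 -0.3  0.2] w 0.0852 j [-0.37 -0.02 -1.05 -0.41  0.31  1.36]
shift cm [ 8.13 -3.84 -8.33] turn [56.1  0.4 -0.6]
```

>>> {"api": "apply_moves", "payload": {
  "rows": [
    [1, 1.2, -0.5, -1.5, 8, 0, 0],
    [1, 2.3, -1.1, -2.4, 16, 0, 0],
    [1, 3.5, -1.6, -3.6, 24, 0, 0],
    [1, 4.6, -2.2, -4.8, 32, 0, 0],
    [1, 5.8, -2.7, -6, 40, 0, 0],
    [1, 7, -3.3, -7.1, 48, 0, 0],
    [1, 8.13, -3.84, -8.33, 56.1, 0.4, -0.6],
    [1, 8.13, -3.84, -8.33, 56.1, 0.4, -0.6],
    [1, 8.13, -3.84, -8.33, 56.1, 0.4, -0.6],
    [1, 8.13, -3.84, -8.33, 56.1, 0.4, -0.6]
  ]
}}

```text
time_s: 9.65
ee_pos: [0.4727, -0.0376, 0.1976]
tcp_rot: [-0.001, 0.702, 0.712, -0.0]
ft_force: [-0.6, 0.7, -1.3]
width: 0.0855
```

```bash
python3 go.py .472 -.038 .06 90.7
python3 - <<'E'
from ov import *
S=[.652,-.041,.0]
c=capture("side");b=over(c,(250,130),(130,120),6,[.542,-.038,.012],S,.018)
cv2.imwrite("pics/g1.png",b[:,:800])
E
```

```text
t 9.65 at [ 0.4727 -0.0376  0.1976] F [-0.6  0.7 -1.3] w 0.0855 j [-0.08  0.17 -0.18  1.22  0.    1.48]
shift cm [-0.06 -0.03 13.76] turn [-0.2 -0.1  0.1]
```

View pics/g1.png

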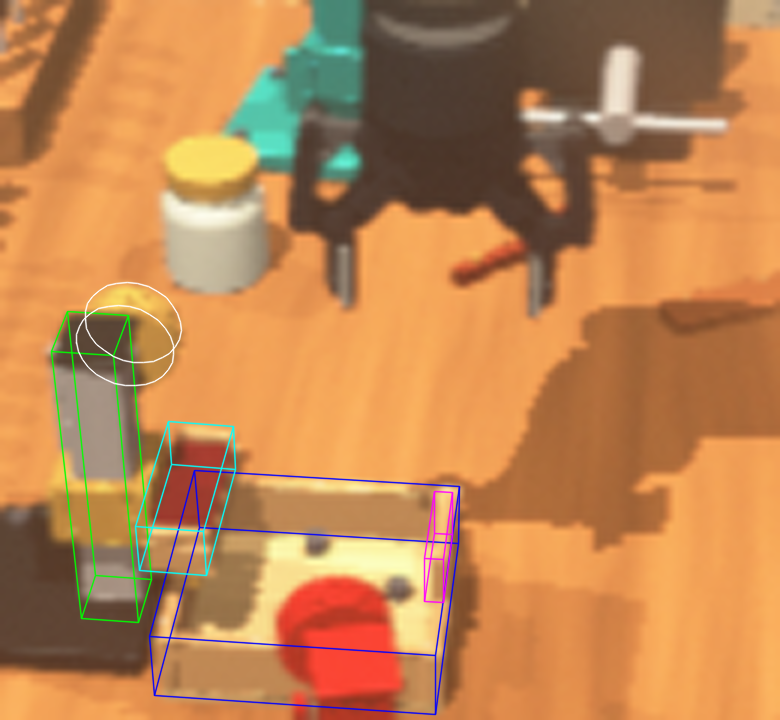

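>>> {"api": "apply_moves", "payload": {
  "rows": [
    [1, 0, 0, 4, 0, 0, 0],
    [1, 0, 0, 8, 0, 0, 0],
    [1, 0, 0, 11, 0, 0, 0],
    [1, 0, 0, 13, 0, 0, 0],
    [1, 0, 0, 13.7, 0, 0, 0],
    [1, 0, 0, 13.7, 0, 0, 0],
    [0.5, 0, 0, 13.7, 0, 0, 0],
    [0.3, 0, 0, 13.7, 0, 0, 0],
    [0, 0, 0, 13.7, 0, 0, 0],
    [0, 0, 0, 13.7, 0, 0, 0]
  ],
  "newtons": 50
}}

```text
time_s: 10.7
ee_pos: [0.4719, -0.0376, 0.0632]
tcp_rot: [-0.001, 0.703, 0.712, 0.0]
ft_force: [0.1, 0.6, 0.1]
width: 0.028
```

>>> {"api": "apply_moves", "payload": {
  "rows": [
    [0, 0, 0, 0, 0, 0, 0],
    [0, 0, 0, 0, 0, 0, 0],
    [0, 0, 0, 0, 0, 0, 0],
    [0, 0, 0, 0, 0, 0, 0],
    [0, 0, 0, 0, 0, 0, 0],
    [0, 0, 0, 0, 0, 0, 0],
    [0, 0, 0, 0, 0, 0, 0],
    [0, 0, 0, 0, 0, 0, 0],
    [0, 0, 0, 0, 0, 0, 0],
    [0, 0, 0, 0, 0, 0, 0]
  ],
  "newtons": 110
}}

```text
time_s: 11.7
ee_pos: [0.4717, -0.0375, 0.0632]
tcp_rot: [-0.001, 0.703, 0.712, 0.0]
ft_force: [-2.1, 0.1, 8.0]
width: 0.005
```

The grip reads 5 mm on a 10 mm board; the knob also read about 3 mm low. I draw the tray a little and check that it follows.

>>> {"api": "apply_moves", "payload": {
  "rows": [
    [0, 0, 0, -0.15, 0, 0, 0],
    [0, 0, 0, -0.3, 0, 0, 0],
    [0, 0, -0.5, -0.3, 0, 0, 0],
    [0, 0, -1.2, -0.3, 0, 0, 0],
    [0, 0, -2.1, -0.3, 0, 0, 0],
    [0, 0, -3.1, -0.3, 0, 0, 0],
    [0, 0, -4.1, -0.3, 0, 0, 0],
    [0, 0, -5, -0.3, 0, 0, 0],
    [0, 0, -5.6, -0.3, 0, 0, 0],
    [0, 0, -6, -0.3, 0, 0, 0]
  ],
  "newtons": 110
}}

```text
time_s: 12.7
ee_pos: [0.4108, -0.0384, 0.0658]
tcp_rot: [-0.001, 0.703, 0.712, -0.0]
ft_force: [-0.2, -0.6, -2.4]
width: 0.0051
```

```bash
python3 go.py .38 -.06 .06 90.7
python3 - <<'E'
from ov import *
c=capture("side");cv2.imwrite("pics/g2.png",cv2.resize(c["img"][140:290,235:405],None,fx=4,fy=4,interpolation=cv2.INTER_CUBIC))
E
```

```text
t 12.7 at [ 0.4108 -0.0384  0.0658] F [-0.2 -0.6 -2.4] w 0.0051 j [-0.09  0.17 -0.55  0.85  0.    1.46]
shift cm [-2.13 -3.11  0.58] turn [-0.1 -0.1  0. ]
```

View pics/g2.png

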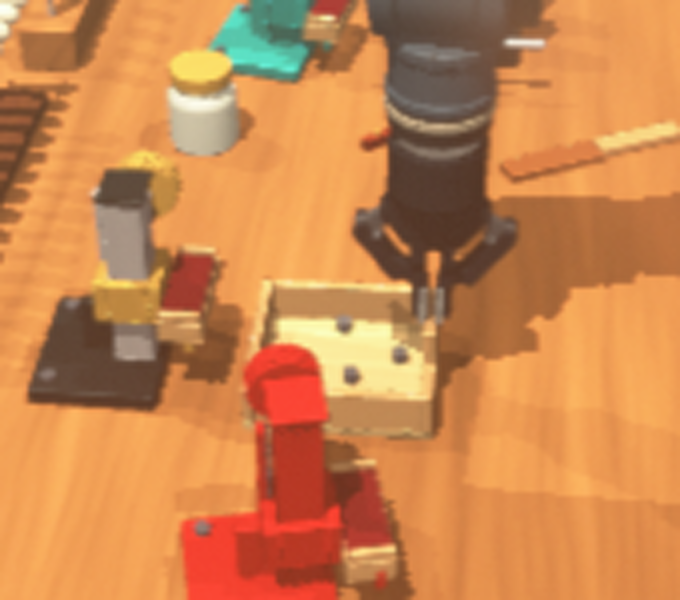

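The tray is held and clear of the rest; three of the four leads show at (345,325), (400,355) and (350,375), with the fourth behind the red stand. I lift it, moving back and a little to the right.

>>> {"api": "apply_moves", "payload": {
  "rows": [
    [0, 0, -0.3, -0.5, 0, 0, 0],
    [0, -0.3, -0.8, -1.5, 0, 0, 0],
    [0, -0.8, -1.3, -3, 0, 0, 0],
    [0, -1.3, -1.9, -5, 0, 0, 0],
    [0, -2, -2.5, -7.5, 0, 0, 0],
    [0, -2.7, -3, -10, 0, 0, 0],
    [0, -3.2, -3.5, -12.5, 0, 0, 0],
    [0, -3.6, -3.8, -14.5, 0, 0, 0],
    [0, -3.9, -4, -16, 0, 0, 0],
    [0, -4, -4, -16.5, 0, 0, 0]
  ],
  "newtons": 110
}}

```text
time_s: 13.75
ee_pos: [0.3725, -0.0795, 0.2327]
tcp_rot: [0.0, 0.703, 0.711, 0.0]
ft_force: [0.1, 0.0, -3.7]
width: 0.0049
```

```bash
python3 go.py .37 -.08 .23 90.7 -21.2 21.2 0
python3 - <<'E'
from ov import *
c=capture("side");cv2.imwrite("pics/g3.png",cv2.resize(c["img"][60:260,220:420],None,fx=3,fy=3,interpolation=cv2.INTER_CUBIC))
E
```

```text
t 13.75 at [ 0.3725 -0.0795  0.2327] F [ 0.1  0.  -3.7] w 0.0049 j [-0.21 -0.01 -0.29  1.29  0.    1.35]
shift cm [-0.04 -0.25  0.27] turn [ 21.5 -21.   -0. ]
```

View pics/g3.png

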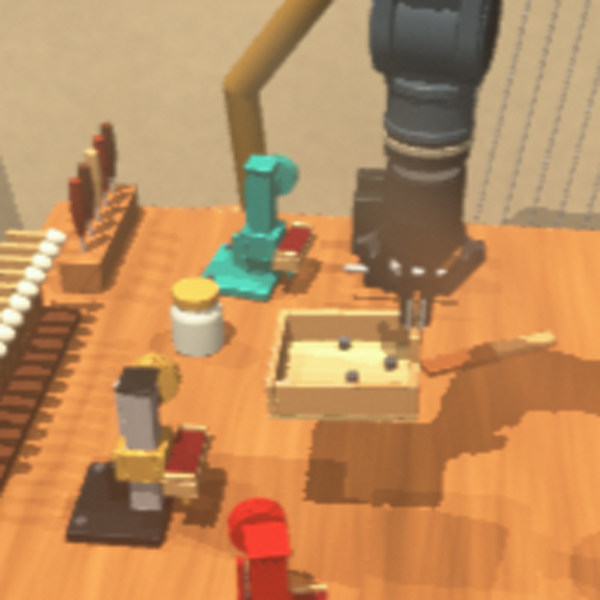

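>>> {"api": "apply_moves", "payload": {
  "rows": [
    [0, 0, 0, 0, 2, -2, 0],
    [0, 0, 0, 0, 4, -4, 0],
    [0, 0, 0, 0, 6.5, -6.5, 0],
    [0, 0, 0, 0, 9, -9, 0],
    [0, 0, 0, 0, 11.5, -11.5, 0],
    [0, 0, 0, 0, 14, -14, 0],
    [0, 0, 0, 0, 16.5, -16.5, 0],
    [0, 0, 0, 0, 19, -19, 0],
    [0, 0, 0, 0, 21, -21, 0],
    [0, 0, 0, 0, 22, -22, 0]
  ],
  "newtons": 110
}}

```text
time_s: 14.8
ee_pos: [0.3725, -0.0785, 0.2296]
tcp_rot: [0.0, 0.676, 0.686, -0.27]
ft_force: [0.4, -0.9, -3.2]
width: 0.0048
```

>>> {"api": "apply_moves", "payload": {
  "rows": [
    [0, 0, 0, 0, 1, -1, 0],
    [0, 0, 0, 0, 1, -1, 0],
    [0, 0, 0, 0, 1, -1, 0],
    [0, 0, 0, 0, 1, -1, 0],
    [0, 0, 0, 0, 1, -1, 0],
    [0, 0, 0, 0, 1, -1, 0],
    [0, 0, 0, 0, 1, -1, 0],
    [0, 0, 0, 0, 1, -1, 0],
    [0, 0, 0, 0, 1, -1, 0],
    [0, 0, 0, 0, 1, -1, 0]
  ],
  "newtons": 110
}}

```text
time_s: 15.8
ee_pos: [0.3723, -0.079, 0.2307]
tcp_rot: [0.001, 0.674, 0.683, -0.28]
ft_force: [-0.8, -1.2, -2.9]
width: 0.0048
```

```bash
python3 go.py .37 -.08 .23 90.7 -21.2 21.2 0
python3 - <<'E'
from ov import *
im=[]
for n in("side","top"):
    c=capture(n)
    for d in models.look_for("lead1",c)+models.look_for("tray",c)[:1]: print(n,round(d["p"],2),np.round(d["centre"],3),proj(c,d["centre"]).round())
    s=get_state(); M=rot(s["tcp_rot"]); W=np.column_stack([M[:,1],M[:,0],-M[:,2]]) # tray axes
    O=s["ee_pos"]-W@np.array([-.07,0,.063]); 
    print(O.round(3),W.round(2))
    u0,v0=(int(t) for t in proj(c,O)); u0-=50;v0-=65; v0=max(v0,0)
    b=cv2.resize(c["img"][v0:v0+130,u0:u0+100],None,fx=4,fy=4,interpolation=cv2.INTER_CUBIC)
    f=lambda l:tuple(int(t) for t in (proj(c,O+W@np.array(l))-[u0,v0])*4)
    for z,col in((.042,(255,0,0)),):
        q=[f(l) for l in((.075,.07,z),(.075,-.07,z),(-.075,-.07,z),(-.075,.07,z))]; cv2.polylines(b,[np.int32(q)],True,col,1)
    q=[f(l) for l in((.067,.062,.006),(.067,.007,.006),(.012,.007,.006),(.012,.062,.006))]; cv2.polylines(b,[np.int32(q)],True,(0,255,0),1)
    im.append(b)
cv2.imwrite("pics/e1.png",np.hstack(im))
E
```

```text
t 15.8 at [ 0.3723 -0.079   0.2307] F [-0.8 -1.2 -2.9] w 0.0048 j [ 0.08  0.31 -0.07  1.64 -0.36  1.72]
shift cm [-0.04 -0.18  0.18] turn [-1.6  2.  -0. ]
side 0.96 [ 0.42  -0.101  0.154] [342. 186.]
[ 0.413 -0.108  0.151] [[ 0.92 -0.09  0.38]
 [-0.07  0.92  0.38]
 [-0.38 -0.38  0.84]]
top 0.75 [ 0.457 -0.407  0.013] [425. 219.]
[ 0.413 -0.108  0.151] [[ 0.92 -0.09  0.38]
 [-0.07  0.92  0.38]
 [-0.38 -0.38  0.84]]
```

View pics/e1.png

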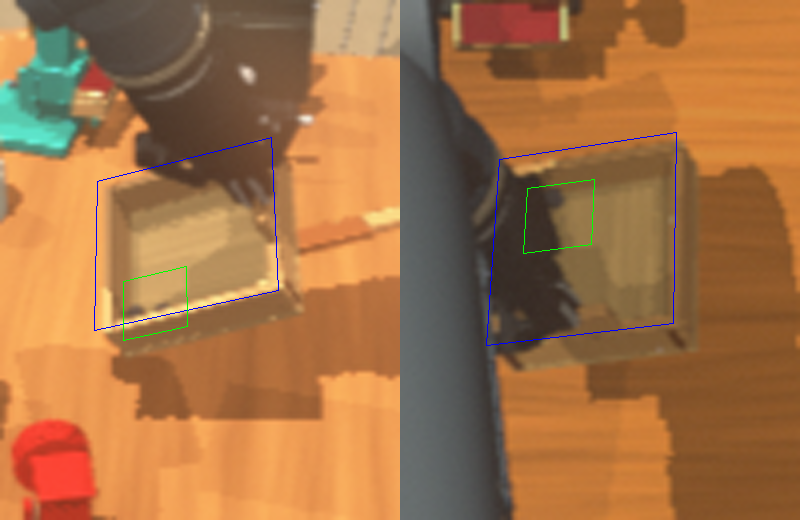

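Twelve pictures are viewed, so further checks will be numeric. The leads show near the far-left corner at crop (135,310) and (165,308). To make sure they're gathered, I tip a bit more, with the emphasis on the far side and then the left.

>>> {"api": "apply_moves", "payload": {
  "rows": [
    [0, 0, 0, 0, 3, -1, 0],
    [0, 0, 0, 0, 6, -2, 0],
    [0, 0, 0, 0, 9, -3, 0],
    [0, 0, 0, 0, 11, -3, 0],
    [0, 0, 0, 0, 11, -3, 0],
    [0, 0, 0, 0, 9, -5, 0],
    [0, 0, 0, 0, 7, -7, 0],
    [0, 0, 0, 0, 5, -9, 0],
    [0, 0, 0, 0, 3, -11, 0],
    [0, 0, 0, 0, 3, -11, 0]
  ],
  "newtons": 110
}}

```text
time_s: 17.1
ee_pos: [0.3715, -0.0784, 0.2314]
tcp_rot: [0.05, 0.643, 0.673, -0.361]
ft_force: [-0.8, 0.5, -2.9]
width: 0.0047
```

>>> {"api": "apply_moves", "payload": {
  "rows": [
    [0, 0, 0, 0, 0, 0, 0],
    [0, 0, 0, 0, 0, 1.5, 0],
    [0, 0, 0, 0, 0.5, 3, 0],
    [0, 0, 0, 0, 1, 4.5, 0],
    [0, 0, 0, 0, 1, 6, 0],
    [0, 0, 0, 0, 1, 6, 0],
    [0, 0, 0, 0, 1, 6, 0],
    [0, 0, 0, 0, 1, 6, 0],
    [0, 0, 0, 0, 1, 6, 0],
    [0, 0, 0, 0, 1, 6, 0]
  ],
  "newtons": 110
}}

```text
time_s: 18.1
ee_pos: [0.3722, -0.0789, 0.2307]
tcp_rot: [0.008, 0.662, 0.671, -0.333]
ft_force: [-0.1, -0.0, -3.1]
width: 0.0049
```

```bash
cat > chk.py <<'E'
from ov import *
for n in("side","top"):
    c=capture(n); s=get_state(); M=rot(s["tcp_rot"]); W=np.column_stack([M[:,1],M[:,0],-M[:,2]]); O=s["ee_pos"]-W@np.array([-.07,0,.063])
    print(n,"t",s["time_s"],"tilt",np.degrees(np.arccos(W[2,2])).round(1),"corner z",(O+W@[.075,.07,0])[2].round(3),"w",s["width"],"F",s["ft_force"].round(1))
    # rectified tray floor view (z=.012, mid height of leads): text map of grey-ness, x far at top, y left at left
    xs=np.arange(.068,-.066,-.0075); ys=np.arange(.064,-.066,-.0075)
    for x in xs:
        r=""
        for y in ys:
            u,v=proj(c,O+W@np.array([x,y,.012])).round().astype(int); b=c["img"][v,u].astype(int)
            r+="%4d/%-3d"%(b.sum()//3,b[2]-b[0])
        print("%5.0f"%(x*1000),r)
E
python3 chk.py
```

```text
side t 18.15 tilt 38.9 corner z 0.087 w 0.005321047655434263 F [-0.6 -1.4 -3.7]
   68   99/78  102/79  126/95  113/83  116/86  124/95  124/95  122/94  123/94  123/94  125/91  123/93  123/93  123/92  116/87  114/86   99/74  100/76 
   61   99/79  102/80  118/83   95/34  116/63  141/94  129/92  129/92  129/91  130/91  157/74  135/93  137/94  133/90  116/78  117/79  123/80  100/74 
   53  100/78  103/80  124/92   91/40  144/85  164/105 151/98  157/100 155/101 161/104 164/104 167/107 166/105 130/83  127/81  128/82  110/76   98/74 
   46   99/79  100/79  132/94  148/94  159/103 164/106 164/105 161/102 160/102 169/106 164/106 170/107 166/105 135/87  126/82  128/82  127/81   98/75 
   38   98/79  101/81  124/94  107/56  153/97  164/106 162/104 160/102 159/102 169/108 165/105 168/106 166/104 129/82  131/83  128/82  112/74   97/73 
   31  100/79  106/83  126/91  100/48  156/101 157/101 161/103 161/102 160/102 165/105 164/107 169/107 165/104 130/83  131/82  128/81  114/78   70/48 
   23   99/78  102/79  124/93  126/80  139/91  143/94  155/101 160/102 160/103 167/105 163/105 168/106 164/102 134
[... 3792 characters left out ...]
   98/62   95/66   91/66   99/66  103/72  103/71  101/68  101/69   95/64   95/65  105/85   89/71 
  -37   47/21   47/22   48/22   48/23   79/20   93/21  100/78  101/80  101/79   93/67  104/71  102/71  101/69  101/68   95/65   90/63  101/82   88/73 
  -44   47/21   70/40   55/29   50/22   51/27   80/22   95/49   92/71   93/73   96/74   96/68  103/69   97/68  101/68   96/66   94/66   99/82   89/72 
  -52  108/82  152/110  90/69   91/69   91/69   90/72   92/70   91/71   92/70   91/71   93/73  106/83   99/79   99/79  103/82   99/79   99/80   88/71 
  -60  129/98  143/118  95/72   87/66   94/72   92/69   90/69  104/81   91/71   92/71   94/74   93/74  106/85   98/79   92/72  100/80   91/72   90/70
```

Apart from the far-left corner, the floor is clear in every part either view can see. One finer check of the corner to count the leads.

Run:
```python
from ov import *
for n,(du,dv) in(("side",(34,22)),("top",(26,24))):
    c=capture(n); s=get_state(); M=rot(s["tcp_rot"]); W=np.column_stack([M[:,1],M[:,0],-M[:,2]]); O=s["ee_pos"]-W@np.array([-.07,0,.063])
    u,v=proj(c,O+W@np.array([.045,.04,.012])).astype(int); print(n,u,v)
    for r in c["img"][v-dv//2:v+dv//2,u-du//2:u+du//2].astype(int):
        print("".join("g" if b.sum()<165 else ("#" if (b[2]-b[0])<.5*b.sum()/3 else ".") for b in r))
    for d in models.look_for("lead1",c): print(round(d["p"],2),(W.T@(np.array(d["centre"])-O)).round(3))
```

```text
side 331 197
..................................
..................................
..................................
..................................
..................................
..................................
..................................
..................................
..................................
..................................
..................................
.....................##...........
..............###....##...........
.............####.................
..............##..................
..................................
..................................
..................................
..................................
..................................
..................................
..................................
top 326 220
..........................
...gg.....................
gggggg....................
gggggg....................
gggggg....................
ggggggg...................
gggg#gg...................
gggg##gg..................
gggggggg##..####..........
ggggggggg########.........
ggggggggg########.........
ggggggggg#######..........
gggggggggg##..............
gggggggggg##..............
gggggg..ggg#..............
gggggg.gggg##.............
ggggggggggg###............
gggggggggggg##............
gggggggggggg##............
gggggggggggg#.............
gggggggggg................
gggggggggg................
gggggggggg................
ggggggggggg...............
0.57 [-0.003 -0.016  0.013]
0.21 [-0.021 -0.154 -0.287]
```

Run:
```python
from h import *
s=get_state(); print(s["time_s"],abs(s["qvel"]).max(),s["width"],s["ft_force"])
print(ticket.finish_job())
```

```text
18.4 0.001319740145420978 0.0050574665886701205 [-0.44438944  0.90995591 -3.99439331]
the job is handed in; nothing more can be done
None
```

I handed the job in at 18.4 s with the tray held still and tipped towards the far-left corner, which is the copper tin's side. The hand-in gives no verdict.

I wound the rest up about 18 mm by its brass knob. The first grip on the knob sat too high, so I gripped again about 15 mm deeper before turning. I then pinched the tray by its grip, drew it out, lifted it and tipped it to about 39°, rocking it gently so the leads slid into the corner.

**Last checks:**
- **Tray:** the far-left corner was about 87 mm above the bench. The joints were still, and the wrist carried about 4 N, the weight of tray and leads.
- **Leads:** in the last top view the grey patches fit two leads along the far wall and two along the left wall, all within the limits. The rest of the floor looked clear. The count of four is inferred, because the gripper and the left wall hide parts of the corner.

**Checks that disagreed:**
- **Network:** it failed to find the leads in the tilted tray, reporting only low-confidence spots that didn't match the pictures.
- **Sag:** the tray sits several millimetres off the position worked out from the gripper, from sag or calibration error, so the tilt and height are slightly approximate.
- **Grip width:** it read 5 mm on the 10 mm board.

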